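# One turn of the drum sander's height wheel, then lock it

### The job

Set the little drum sander for its next pass: with shut fingers, push the hand wheel round clockwise (seen from above) by its upright handle through exactly one full turn, so that the handle comes back to where it stood. Then push the lock lever over, away from the robot, to its far end. Only push, gently and without gripping or lifting anything, and leave the loose things on and around the sander where they are.

Things in the scene. Friction and masses are not known exactly. Their poses are not given: they have to be found in the camera images.
- sander: Green bench drum sander, 300 x 330 mm in plan, fixed to the table; its flat top deck is 185 mm above the table. The origin is the centre of its underside; x points from its front (robot side) to its back, y to its left, z up; it stands turned by up to 0.35 rad. A grey motor sticks out 75 mm from its right (-y) side. The wheel stands on the left half of the deck (axis at x 0, y +75 mm), the lock lever on the right half (pivot at x -20, y -115 mm).
- hub (a point): Centre of the top of the wheel's hub, on the wheel's vertical axis, 230 mm above the table. The dark steel hand wheel lies level: rim of 70 mm radius to the middle of its 16 mm thick ring, three spokes, all of it below 230 mm above the table. It stays at that height.
- handle: The wheel's black upright handle, a post that stands on the rim over one spoke, 70 mm from the axis, greatest diameter 24 mm, from 224 to 281 mm above the table. The origin lies on its own axis, 257 mm above the table; the handle turns freely on its own upright pin. About 2.5 N at the handle keeps the wheel moving and it stops where it is left.
- wheel (a joint): Angle of the hand wheel, rad, growing clockwise seen from above; a turn is 2 pi. At 0 the handle points along the sander's -x (towards the robot); it starts between -2.4 and 2.4. There is no stop within a turn either way. A turn clockwise raises the sander's table by 5 mm.
- lock (a joint): Angle of the lock lever, rad: 0 leaning 0.5 rad to the sander's -x (towards the robot; open), 1 leaning 0.5 rad to +x (away; locked, against its stop). It starts between 0 and 0.2, turns about the sander's y axis and stays where it is left; under 2 N at the knob moves it.
- lock_tip (a point): Centre of the lock lever's ball knob (26 mm diameter) at the end of a 10 mm thick rod, 75 mm from the pivot, which lies 207 mm above the table; the ball's centre is 273 to 282 mm above the table. The lever stands on a grey block 70 x 50 mm, whose top is 210 mm above the table (a 30 mm wide pivot barrel to 220 mm).
- tin: Bystander: low steel tin, 52 mm diameter, 42 mm high, standing on the sander's deck towards its back, between wheel and lever; origin under its centre.
- sandblock: Bystander: cork sanding block 35 x 60 x 26 mm on the table behind the left of the sander; origin under its centre.
- spindle: Bystander: turned wooden spindle, upright, 56 mm foot, 150 mm high, on the table left of the sander; origin under its centre.
- blank: Bystander: wooden disc, 120 mm diameter, 40 mm high, on the table to the left; origin under its centre.
- glue: Bystander: white bottle, 56 mm diameter, 160 mm high, on the table to the right; origin under its centre.
- bowl: Bystander: dark wooden bowl, 140 mm diameter, 55 mm high, on the table to the right; origin under its centre.
- chisel: Bystander: turning chisel, 300 mm long, lying on the table to the left; origin on the table under it, 125 mm from the handle's end, x along it towards the blade.
- offcut: Bystander: wooden block 120 x 45 x 30 mm lying on the table, left, near the robot; origin under its centre.

How it is judged:
By the outcome, as a careful person would: the job done as asked, in the order asked, and still so for the second after the job is handed in, with the robot touching nothing.
It also fails if it takes over 72 s, if anything falls off the work surface, if the arm or the gripper's body presses on something with over 40 N, if the wrist force passes 120 N, or if a joint passes its speed limit or range.

### The arm

A 6-joint arm with a two-finger parallel gripper is mounted at the origin on the work surface. World frame = base frame: x ahead of the robot, y to its left, z up, the work surface at z = 0. Lengths are in m, angles in rad, forces in N, time in s.
With the tool pointing down it reaches from about 0.35 to 1 m from the base axis. Payload 7.1 kg.
Tool frame: the origin (TCP) lies between the finger pads; the fingertips stand 19 mm ahead of it and the grasp point (between the pads) is the TCP; z points along the fingers, y is the direction in which the jaws open and shut (so a half turn about z gives the same grasp; the last joint's range is limited). The gripper opens to 85 mm and grips with 20 to 120 N. Pads are 22 mm wide; open, the fingers measure 114 mm over their backs; the gripper's body (76 mm by 85 mm) begins 54 mm behind the grasp point. The pads swing forward as they close: fully open they stand 13 mm farther back than shut.
Start: joints at [1.158, 0.423, 1.63, -0, 1.089, -0.019], TCP at [0.24, 0.577, 0.25] pointing down, gripper open.
Joint ranges: [-3, 3], [-0.9, 2.11], [0.09, 2.58], [-1.31, 4.45], [0.11, 2.69], [-2.54, 2.54]. Speed limits (rad/s): [2.39, 2.39, 3.01, 3.14, 3.14, 3.14].

### API

Orientations are given as a unit quaternion [w, x, y, z].
In Python, from workcell import robot gives the robot as it stands. The module is installed in compiled form; this text tells all that it offers.
- The arm moves only by the tool servo_tool, never from a script. Its arguments are lists of equal length, an entry for each row: "linear": the shift along the tool's x, y, z normalised to -1 to 1, where 1 is 20 mm, a list of three; "turn": the turn, a rotation vector about the tool's x, y, z normalised to -1 to 1, where 1 is 5 degrees, a list of three; "claw": the closure, from -1 (fully open) to 1 (shut). In form: {"linear": [[tx, ty, tz], ...], "turn": [[wx, wy, wz], ...], "claw": [claw, ...]}. A call has 1 to 20 rows; each row shifts and turns the commanded pose from where the row before left it, along the tool's axes as they then stand; what a row does not reach is not made up. A row lasts 1/12 s, in which the tool goes at most 41.7 mm and 7.16 degrees, less where a joint would pass 70% of its speed; a pose out of reach is approached as far as the arm can. A call with a number of a shift or a turn outside -1 to 1 is refused whole. A call with a gripper value outside its range is refused whole. The fingers move at their own pace and stop on an object; "force" is the grip in N (left out, the last holds). Time passes only in rows, so rows that do not move let the fingers close. It gives the time, the measured TCP pose, the force and the opening at its end, in the units of the state.
- robot.read_state(): the state, without advancing time (a new reading comes with each control period).
- robot.camera(name): name is "scene" or "top"; returns a dict with "img" (384x512x3 uint8, red, green, blue), "z_map" (384x512 float32, m along the optical axis (not along the pixel's ray), 0 where there is no reading), "K" (3x3 intrinsics, pixels), "T" (4x4, takes a point from camera to world coordinates). Camera axes: x right, y down, z forward; pixel columns grow to the right and rows downward; lengths in m; the calibration is good to about 2 mm. A picture is of the moment at which its call begins.
- robot.sign_off(): hands the job in, once; it reports no verdict.
The state is a dict: "time_s": time; "q": joint angles; "joint_velocities": joint speeds; "joint_efforts": joint torques, N m; "ee_pos": TCP position; "tool_rot": TCP orientation; "force": force on the tool from outside, world axes, zero at the start; "wrist_torque": the same for the moment, N m; "opening": finger opening in m.
Only numpy, scipy, OpenCV 4.12 (cv2) and the standard library are available. Lean on these libraries where they do the work, as an engineer would, in place of code of your own. Each camera call takes 0.05 s, during which the arm holds its last target.

## Working session

There is one attempt and no reset: what is moved stays moved. The work goes in short steps, Python scripts to look and compute and a tool call to move; the robot and the scene stay as the last step left them, time stands still between calls to the robot, and variables do not carry over. Pictures are saved under pics/ and viewed, and the job is handed in when it is done.

Besides the shell and the picture viewer there is one more tool, called after "Call:" by a JSON object that holds its "name" and its "arguments". servo_tool: Moves the arm, as the interface text tells. Its arguments: {"type":"object","properties":{"linear":{"type":"array","items":{"type":"array","items":{"type":"number"}}},"turn":{"type":"array","items":{"type":"array","items":{"type":"number"}}},"claw":{"type":"array","items":{"type":"number"}},"force":{"type":"number"}},"required":["linear","turn","claw"]}

```bash
mkdir -p pics; python3 - <<'E'
from workcell import robot
import cv2,numpy as np
s=robot.read_state();print(s)
for n in("scene","top"):
    c=robot.camera(n);cv2.imwrite(f"pics/{n}0.png",cv2.resize(c["img"][:,:,::-1],(768,576),interpolation=cv2.INTER_CUBIC));print(n,c["K"],c["T"])
    np.savez(f"{n}0.npz",**c)
E
```

```text
{'time_s': 0.0, 'q': array([ 1.15797873e+00,  4.23880872e-01,  1.63065758e+00, -6.46994827e-06,
        1.08861922e+00, -1.90456945e-02]), 'joint_velocities': array([-1.67931642e-03, -1.55166328e-04,  1.01994130e-03, -2.80071476e-04,
        1.67142212e-04, -4.67909421e-05]), 'joint_efforts': array([-7.58639399e-04, -5.57363892e+01, -2.81754971e+01,  4.44814395e-05,
        7.26812155e-03,  1.60422758e-06]), 'ee_pos': array([0.23959741, 0.57670214, 0.24953341]), 'tool_rot': array([-1.64860075e-04,  1.95614866e-01,  9.80680484e-01, -7.64951097e-04]), 'force': array([-0.31297158, -0.55028434, -0.06466904]), 'wrist_torque': array([ 0.0291462 , -0.02611518, -0.00717879]), 'opening': 0.0856608945449548}
scene [[392.51606593   0.         248.01477451]
 [  0.         392.51606593 194.98553763]
 [  0.           0.           1.        ]] [[-0.17973005  0.69449076 -0.69669197  1.34525148]
 [ 0.98360826  0.11639282 -0.1377226   0.13680246]
 [-0.01455713 -0.71002486 -0.70402613  0.97611461]
 [ 0.          0.          0.          1.        ]]
top [[428.70288813   0.         251.68123502]
 [  0.         428.70288813 193.92704793]
 [  0.           0.           1.        ]] [[-0.01663122 -0.98138035  0.1913531   0.29874688]
 [-0.99976464  0.01898871  0.01049288 -0.00475039]
 [-0.01393105 -0.19113355 -0.98146518  1.38274926]
 [ 0.          0.          0.          1.        ]]
```

View pics/scene0.png

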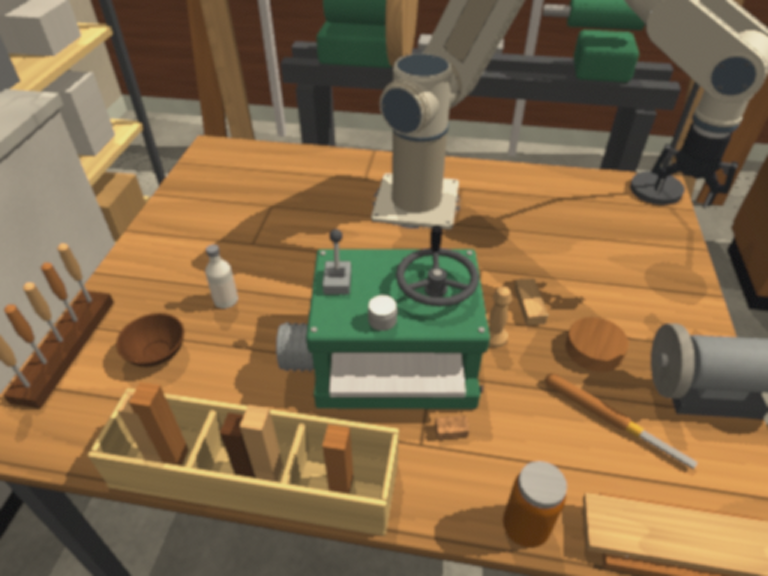

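View pics/top0.png

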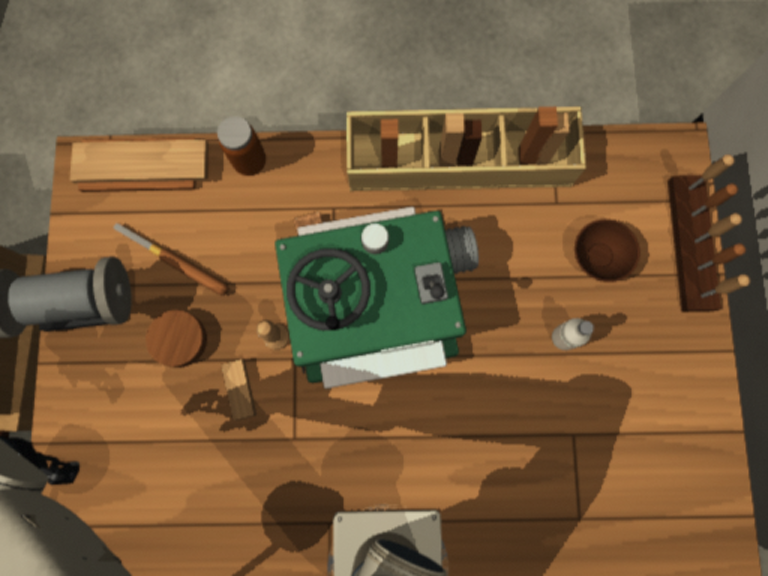

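The top view (768 px scale) shows the deck corners near (277,240), (440,211), (465,333) and (298,363). The hub is near (330,289), the handle (332,322), the lever knob (435,290) and the tin (375,237). The handle points towards the robot.

```bash
cat > h.py <<'E'
import numpy as np,cv2
def ray(c,u,v,z):
    K,T=c["K"],c["T"];d=T[:3,:3]@np.linalg.solve(K,[u,v,1.]);o=T[:3,3];return o+d*(z-o[2])/d[2]
def proj(c,p):
    K,T=c["K"],c["T"];q=K@(T[:3,:3].T@(np.asarray(p)-T[:3,3]));return q[:2]/q[2]
def tri(a,ua,b,ub):
    A=[];B=[]
    for c,u in((a,ua),(b,ub)):
        d=c["T"][:3,:3]@np.linalg.solve(c["K"],[*u,1.]);d/=np.linalg.norm(d);P=np.eye(3)-np.outer(d,d);A.append(P);B.append(P@c["T"][:3,3])
    return np.linalg.solve(A[0]+A[1],B[0]+B[1])
E
python3 - <<'E'
from h import *
t=dict(np.load("top0.npz"));s=dict(np.load("scene0.npz"))
hsv=cv2.cvtColor(t["img"],cv2.COLOR_RGB2HSV)
m=cv2.inRange(hsv,(60,100,30),(95,255,255))
m=cv2.morphologyEx(m,cv2.MORPH_CLOSE,np.ones((5,5)))
cs=cv2.findContours(m,cv2.RETR_EXTERNAL,cv2.CHAIN_APPROX_NONE)[0];c=max(cs,key=cv2.contourArea)
print(cv2.approxPolyDP(c,4,True)[:,0])
for n,p in dict(c1=(277,240),c2=(440,211),c3=(465,333),c4=(298,363)).items(): print(n,ray(t,p[0]/1.5,p[1]/1.5,.185))
def crop(c,u0,v0,u1,v1,f,n):
    cv2.imwrite(n,cv2.resize(c["img"][v0:v1,u0:u1,::-1],None,fx=f,fy=f,interpolation=cv2.INTER_CUBIC))
crop(t,180,130,320,250,5,"pics/tc.png");crop(s,200,140,340,240,5,"pics/sc.png")
E
```

```text
[[292 141]
 [253 148]
 [260 162]
 [252 170]
 [241 166]
 [242 150]
 [184 162]
 [196 240]
 [205 244]
 [206 253]
 [213 253]
 [213 240]
 [295 226]
 [298 237]
 [304 235]
 [309 217]]
c1 [0.63617013 0.20056303 0.185     ]
c2 [ 0.68796717 -0.11590126  0.185     ]
c3 [ 0.44887677 -0.15420746  0.185     ]
c4 [0.39847627 0.15825832 0.185     ]
```

View pics/tc.png

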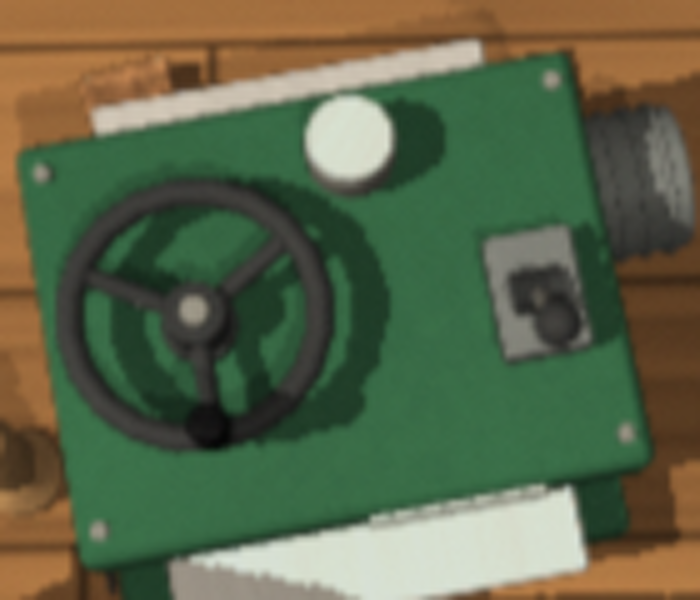

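View pics/sc.png

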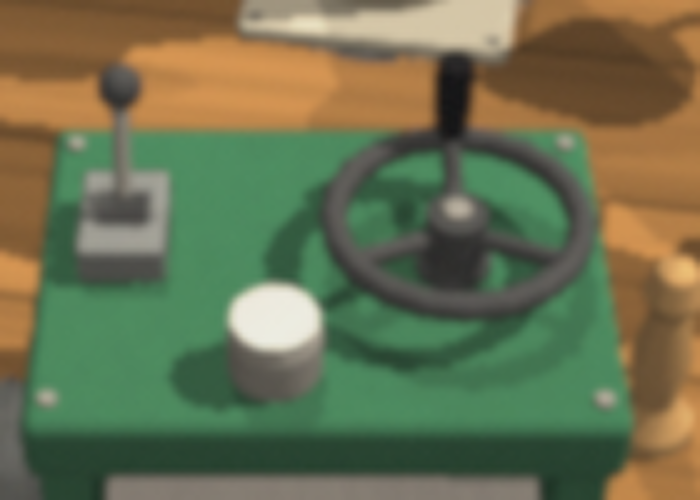

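Crops (×5): in the top view the hub is at (194,311), the handle top at (208,425) and the knob at (558,319). In the scene view the hub is at (458,207), the handle top at (456,63) and the knob at (120,86).

```bash
python3 - <<'E'
from h import *
t=dict(np.load("top0.npz"));s=dict(np.load("scene0.npz"))
T=lambda a,b:(180+a/5-.4,130+b/5-.4)
S=lambda a,b:(200+a/5-.4,140+b/5-.4)
for n,a,b,z in(("hub",(194,311),(458,207),.230),("handle",(208,425),(456,63),.281),("knob",(558,319),(120,86),.275),("tin",(350,138),(276,318),.227)):
    print(n,"tri",tri(t,T(*a),s,S(*b)),"top",ray(t,*T(*a),z),"scene",ray(s,*S(*b),z))
sc=[ray(t,*T(*p),.185) for p in((42,173),(551,80),(626,433),(98,531))]
print(np.array(sc)); ss=[ray(s,*S(*p),.185) for p in((605,398),(46,398),(76,143),(566,142))];print(np.array(ss))
for q in(sc,ss):
    y=(q[0]-q[1])+(q[3]-q[2]);x=(q[0]-q[3])+(q[1]-q[2]);print("yaw",np.arctan2(-y[0],y[1]),np.arctan2(x[1],x[0]),"c",np.mean(q,0))
# rim ellipse from top: depth based
h=ray(t,*T(194,311),.23)
K,M=t["K"],t["T"];v,u=np.mgrid[0:384,0:512];z=t["z_map"];P=np.stack([(u-K[0,2])/K[0,0]*z,(v-K[1,2])/K[1,1]*z,z],-1)@M[:3,:3].T+M[:3,3]
m=(P[...,2]>.205)&(P[...,2]<.235)&(np.hypot(P[...,0]-h[0],P[...,1]-h[1])<.095)&(np.hypot(P[...,0]-h[0],P[...,1]-h[1])>.055)
A=P[m];c=np.linalg.lstsq(np.c_[2*A[:,:2],np.ones(len(A))],(A[:,:2]**2).sum(1),rcond=None)[0];print("rim",c[:2],np.sqrt(c[2]+c[0]**2+c[1]**2),len(A),np.median(A[:,2]))
m=(P[...,2]>.262)&(P[...,0]>.3)&(P[...,0]<.75)&(abs(P[...,1])<.25);A=P[m]
for lo,hi in((-.25,0),(0,.25)):
    B=A[(A[:,1]>lo)&(A[:,1]<hi)];print(len(B),B.mean(0),B.min(0),B.max(0))
E
```

```text
hub tri [0.53136809 0.09938896 0.22900547] top [0.53121087 0.09883652 0.23      ] scene [0.53236781 0.09989685 0.23      ]
handle tri [0.46125569 0.08809331 0.2748361 ] top [0.4603998  0.08708275 0.281     ] scene [0.468931   0.08900883 0.281     ]
knob tri [ 0.51377723 -0.09605316  0.2760372 ] top [ 0.51412232 -0.09685396  0.275     ] scene [ 0.51251739 -0.09566174  0.275     ]
tin tri [0.62926622 0.01245586 0.22464633] top [0.62870701 0.01168085 0.227     ] scene [0.63142105 0.01358812 0.227     ]
[[ 0.62339858  0.19073565  0.185     ]
 [ 0.6732206  -0.10511961  0.185     ]
 [ 0.46554951 -0.14030646  0.185     ]
 [ 0.41575218  0.15688528  0.185     ]]
[[ 0.621003    0.19092936  0.185     ]
 [ 0.67124067 -0.10572434  0.185     ]
 [ 0.46402365 -0.1399411   0.185     ]
 [ 0.41400046  0.1567977   0.185     ]]
yaw 0.16642511968915252 0.16472141756945732 c [0.54448022 0.02554871 0.185     ]
yaw 0.16738126808143683 0.16353177691940504 c [0.54256694 0.0255154  0.185     ]
rim [0.53123293 0.09909302] 0.06940081213629451 880 0.2277884168822445
76 [ 0.51176819 -0.09554787  0.28416802] [ 0.50026205 -0.10654476  0.27526688] [ 0.52472409 -0.0851092   0.29269905]
64 [0.4619817  0.08766876 0.2781886 ] [0.45262869 0.07736122 0.26532357] [0.47306073 0.0985796  0.28425257]
```

Hub is at about (0.5315, 0.0993). Sander yaw is about 0.1655, and the handle at (0.4615, 0.0878) puts the wheel at about 0. The knob is at (0.513, −0.096). These match the given heights and the 70 mm radius. Next I shut the fingers, lift, and turn so that tool y points at the hub.

Call:
{"name": "servo_tool", "arguments": {"linear": [[0,0,-0.5],[0,0,-0.5],[0,0,-0.5],[0,0,-0.5],[0,0,-0.5],[0,0,-0.5],[0,0,-0.5],[0,0,-0.5],[0,0,-0.5],[0,0,-0.5],[0,0,-0.5],[0,0,-0.5]], "turn": [[0,0,0.965],[0,0,0.965],[0,0,0.965],[0,0,0.965],[0,0,0.965],[0,0,0.965],[0,0,0.965],[0,0,0.965],[0,0,0.965],[0,0,0.965],[0,0,0.965],[0,0,0.965]], "claw": [1,1,1,1,1,1,1,1,1,1,1,1], "force": 20}}

```text
time_s: 1.1
ee_pos: [0.2397, 0.5769, 0.3703]
tool_rot: [0.0, 0.647, 0.762, -0.0]
force: [-0.1, 0.3, -0.9]
opening: 0.0004
```

Call:
{"name": "servo_tool", "arguments": {"linear": [[-1,0.245,0],[-1,0.245,0],[-1,0.245,0],[-1,0.245,0],[-1,0.245,0],[-1,0.245,0],[-1,0.245,0],[-1,0.245,0],[-1,0.245,0],[-1,0.245,0],[-1,0.245,0],[-1,0.245,0],[-1,0.245,0],[-1,0.245,0]], "turn": [[0,0,0],[0,0,0],[0,0,0],[0,0,0],[0,0,0],[0,0,0],[0,0,0],[0,0,0],[0,0,0],[0,0,0],[0,0,0],[0,0,0],[0,0,0],[0,0,0]], "claw": [1,1,1,1,1,1,1,1,1,1,1,1,1,1]}}

```text
time_s: 2.27
ee_pos: [0.3539, 0.3113, 0.37]
tool_rot: [-0.0, 0.646, 0.763, -0.0]
force: [0.2, 0.2, 0.1]
opening: -0.0
```

Call:
{"name": "servo_tool", "arguments": {"linear": [[-1,0.245,0],[-1,0.245,0],[-1,0.245,0],[-1,0.245,0],[-1,0.245,0],[-1,0.245,0],[-1,0.245,0],[-1,0.245,0],[-1,0.245,0],[-1,0.245,0],[-1,0.245,0],[-1,0.245,0],[-1,0.245,0],[-1,0.245,0],[0,0,0],[0,0,0]], "turn": [[0,0,0],[0,0,0],[0,0,0],[0,0,0],[0,0,0],[0,0,0],[0,0,0],[0,0,0],[0,0,0],[0,0,0],[0,0,0],[0,0,0],[0,0,0],[0,0,0],[0,0,0],[0,0,0]], "claw": [1,1,1,1,1,1,1,1,1,1,1,1,1,1,1,1]}}

```text
time_s: 3.6
ee_pos: [0.4678, 0.047, 0.3699]
tool_rot: [-0.0, 0.647, 0.763, -0.0]
force: [-0.3, 1.0, 0.3]
opening: 0.0005
```

```bash
cat >> h.py <<'E'
from scipy.spatial.transform import Rotation as Ro
HUB=np.array([.5315,.0993]);YAW=.1655
def rel(s):
    w,x,y,z=s["tool_rot"];R=Ro.from_quat([x,y,z,w]).as_matrix();p=s["ee_pos"]
    d=np.array([*HUB,.264])-p
    hy=np.degrees(np.arctan2(R[1,1],R[0,1]));t=(s["time_s"])
    print("t %.2f"%t,"pos",p.round(4),"hub in tool mm",(R.T@d*1e3).round(1),"heading_y %.2f"%hy,"wheel-frame ang %.2f"%((9.48-hy)%360),"q6 %.2f"%s["q"][5],"F",s["force"].round(1),"tilt",R[2].round(4),"open",round(float(s["opening"]),4))
E
cat > st.py <<'E'
from h import *
from workcell import robot
rel(robot.read_state())
E
python3 st.py
```

```text
t 3.60 pos [0.4678 0.047  0.3699] hub in tool mm [ 41.1  71.5 105.9] heading_y 9.42 wheel-frame ang 0.06 q6 -0.09 F [-0.3  1.   0.3] tilt [ 2.e-04 -9.e-04 -1.e+00] open 0.0005
```

Call:
{"name": "servo_tool", "arguments": {"linear": [[0,0,0.9],[0,0,0.9],[0,0,0.9],[0,0,0.9],[0,0,0.9],[0,0,0.8],[0.2,0.025,0],[0.2,0.025,0],[0.2,0.025,0],[0.15,0,0],[0,0,0]], "turn": [[0,0,0],[0,0,0],[0,0,0],[0,0,0],[0,0,0],[0,0,0],[0,0,0],[0,0,0],[0,0,0],[0,0,0],[0,0,0]], "claw": [1,1,1,1,1,1,1,1,1,1,1]}}

```text
time_s: 4.52
ee_pos: [0.4673, 0.0636, 0.2654]
tool_rot: [0.001, 0.646, 0.764, 0.001]
force: [0.5, -0.4, 0.0]
opening: -0.0002
```

```bash
cat > pic.py <<'E'
import sys
from h import *
from workcell import robot
rel(robot.read_state())
for n in sys.argv[2:]:
    c=robot.camera(n);np.savez(f"{n}{sys.argv[1]}.npz",**c)
    a=c["img"][120:260,160:340] if n=="top" else c["img"][130:270,170:370]
    cv2.imwrite(f"pics/{n}{sys.argv[1]}.png",cv2.resize(a[:,:,::-1],None,fx=4,fy=4,interpolation=cv2.INTER_CUBIC))
E
python3 pic.py 1 scene
```

```text
t 4.52 pos [0.4673 0.0636 0.2654] hub in tool mm [24.5 69.2  1.5] heading_y 9.59 wheel-frame ang 359.89 q6 -0.06 F [ 0.5 -0.4  0. ] tilt [ 0.      0.0019 -1.    ] open -0.0002
```

View pics/scene1.png

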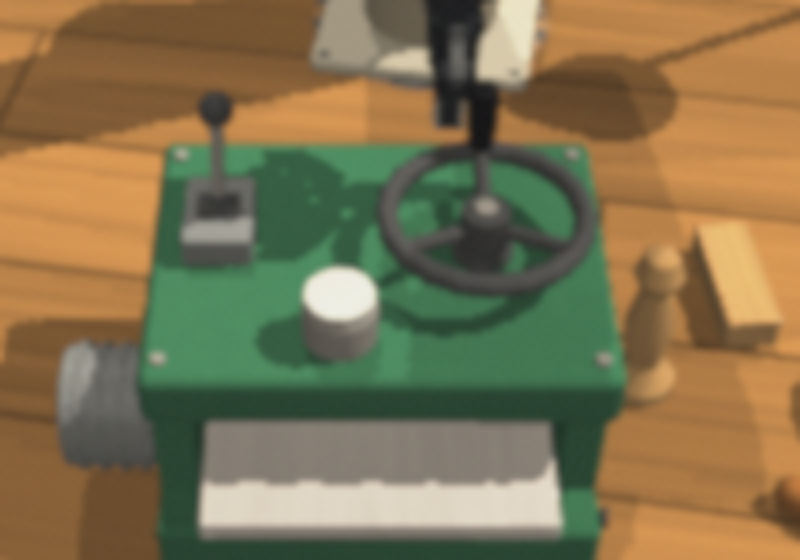

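The scene shows the shut fingers at (450,110), just beside the handle at (482,110) on its trailing side. I'll start pushing.

Call:
{"name": "servo_tool", "arguments": {"linear": [[0.153,-0.05,0],[0.153,-0.05,0],[0.153,-0.05,0],[0.153,-0.05,0],[0.153,-0.05,0],[0.153,-0.05,0],[0.153,-0.05,0],[0.153,-0.05,0],[0.153,-0.05,0],[0.153,-0.05,0],[0.153,-0.05,0],[0.153,-0.05,0]], "turn": [[0,0,0.5],[0,0,0.5],[0,0,0.5],[0,0,0.5],[0,0,0.5],[0,0,0.5],[0,0,0.5],[0,0,0.5],[0,0,0.5],[0,0,0.5],[0,0,0.5],[0,0,0.5]], "claw": [1,1,1,1,1,1,1,1,1,1,1,1]}}

```text
time_s: 5.57
ee_pos: [0.4577, 0.0995, 0.2649]
tool_rot: [0.0, 0.822, 0.569, 0.0]
force: [-1.1, -3.3, 1.7]
opening: 0.0002
```

```bash
python3 pic.py 2 top scene
```

```text
t 5.57 pos [0.4577 0.0995 0.2649] hub in tool mm [25.8 69.1  1. ] heading_y -20.59 wheel-frame ang 30.07 q6 0.55 F [-1.1 -3.3  1.7] tilt [-4.e-04  8.e-04 -1.e+00] open 0.0002
```

View pics/top2.png

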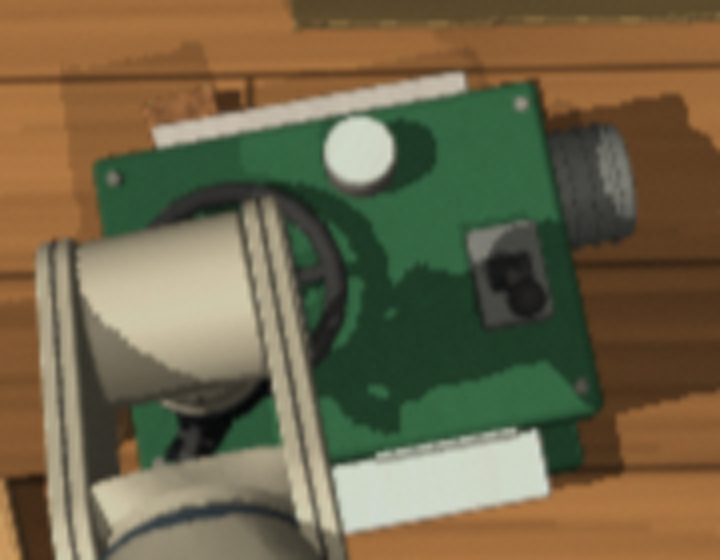

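View pics/scene2.png

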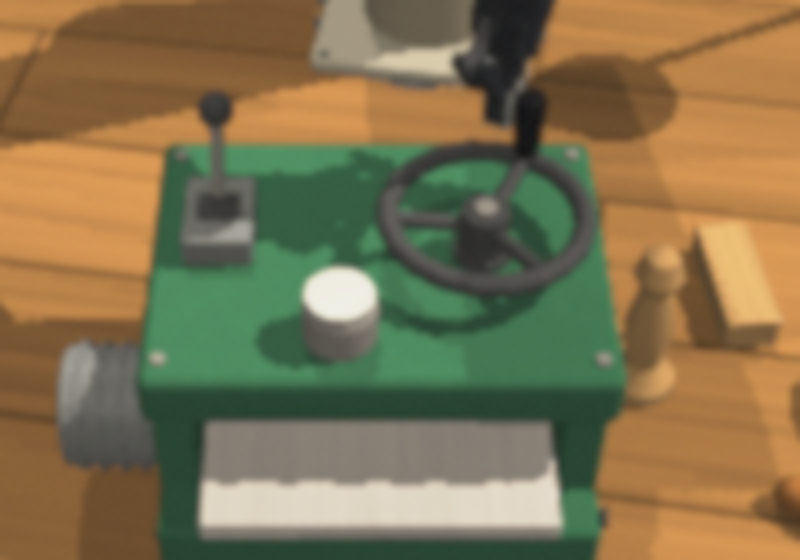

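The handle has advanced about 30° with 3.5 N against the fingers. I'll carry on.

Call:
{"name": "servo_tool", "arguments": {"linear": [[0.153,-0.053,0],[0.153,-0.053,0],[0.153,-0.053,0],[0.153,-0.053,0],[0.153,-0.053,0],[0.153,-0.053,0],[0.153,-0.053,0],[0.153,-0.053,0],[0.153,-0.053,0],[0.153,-0.053,0],[0.153,-0.053,0],[0.153,-0.053,0],[0.153,-0.053,0],[0.153,-0.053,0],[0.153,-0.053,0],[0.153,-0.053,0],[0.153,-0.053,0],[0.153,-0.053,0]], "turn": [[0,0,0.5],[0,0,0.5],[0,0,0.5],[0,0,0.5],[0,0,0.5],[0,0,0.5],[0,0,0.5],[0,0,0.5],[0,0,0.5],[0,0,0.5],[0,0,0.5],[0,0,0.5],[0,0,0.5],[0,0,0.5],[0,0,0.5],[0,0,0.5],[0,0,0.5],[0,0,0.5]], "claw": [1,1,1,1,1,1,1,1,1,1,1,1,1,1,1,1,1,1]}}

```text
time_s: 7.17
ee_pos: [0.4793, 0.152, 0.2646]
tool_rot: [0.0, 0.977, 0.212, -0.0]
force: [-2.5, -1.1, 1.9]
opening: -0.0
```

```bash
python3 st.py
```

```text
t 7.17 pos [0.4793 0.152  0.2646] hub in tool mm [25.7 69.6  0.6] heading_y -65.50 wheel-frame ang 74.98 q6 1.43 F [-2.5 -1.1  1.9] tilt [-7.e-04 -0.e+00 -1.e+00] open -0.0
```

Call:
{"name": "servo_tool", "arguments": {"linear": [[0.153,-0.053,0],[0.153,-0.053,0],[0.153,-0.053,0],[0.153,-0.053,0],[0.153,-0.053,0],[0.153,-0.053,0],[0.153,-0.053,0],[0.153,-0.053,0],[0.153,-0.053,0],[0.153,-0.053,0],[0.153,-0.053,0],[0.153,-0.053,0],[0.153,-0.053,0],[0.153,-0.053,0],[0.153,-0.053,0],[0.153,-0.053,0],[0.153,-0.053,0],[0.153,-0.053,0],[0.153,-0.053,0],[0.153,-0.053,0]], "turn": [[0,0,0.5],[0,0,0.5],[0,0,0.5],[0,0,0.5],[0,0,0.5],[0,0,0.5],[0,0,0.5],[0,0,0.5],[0,0,0.5],[0,0,0.5],[0,0,0.5],[0,0,0.5],[0,0,0.5],[0,0,0.5],[0,0,0.5],[0,0,0.5],[0,0,0.5],[0,0,0.5],[0,0,0.5],[0,0,0.5]], "claw": [1,1,1,1,1,1,1,1,1,1,1,1,1,1,1,1,1,1,1,1]}}

```text
time_s: 8.83
ee_pos: [0.5384, 0.1736, 0.2646]
tool_rot: [-0.0, 0.975, -0.221, -0.0]
force: [-3.0, 0.1, 2.6]
opening: 0.0
```

```bash
python3 pic.py 3 scene
```

```text
t 8.83 pos [0.5384 0.1736 0.2646] hub in tool mm [25.8 70.   0.6] heading_y -115.50 wheel-frame ang 124.98 q6 2.31 F [-3.   0.1  2.6] tilt [-8.e-04 -2.e-04 -1.e+00] open 0.0
```

View pics/scene3.png

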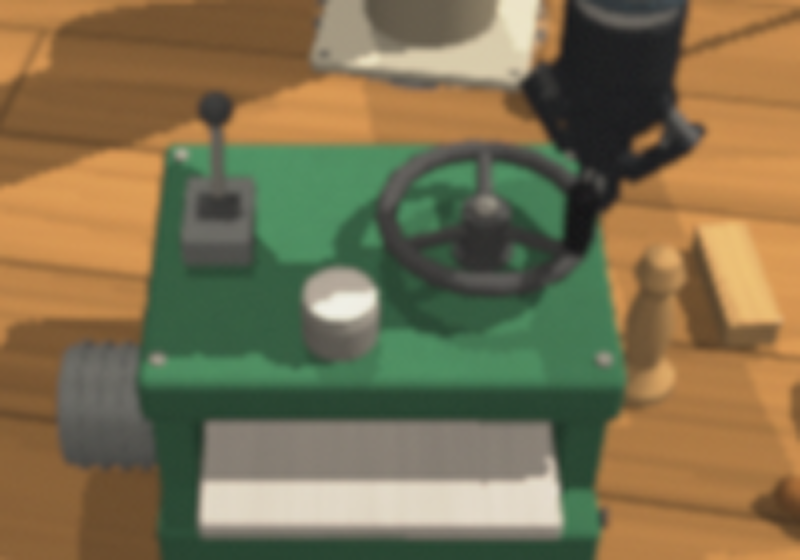

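The handle is at about 125°. I'll back off, lift clear, turn the tool half a turn back and lower again.

Call:
{"name": "servo_tool", "arguments": {"linear": [[-0.25,0,0],[-0.5,0,0],[0,0,-0.6],[0,0,-0.9],[0,0,-0.5],[0,0,0],[0,0,0],[0,0,0],[0,0,0],[0,0,0],[0,0,0],[0,0,0],[0,0,0],[0,0,0],[0,0,0],[0,0,0],[0,0,0],[0,0,0],[0,0,0],[0,0,0]], "turn": [[0,0,0],[0,0,0],[0,0,0],[0,0,-1],[0,0,-1],[0,0,-1],[0,0,-1],[0,0,-1],[0,0,-1],[0,0,-1],[0,0,-1],[0,0,-1],[0,0,-1],[0,0,-1],[0,0,-1],[0,0,-1],[0,0,-1],[0,0,-1],[0,0,-1],[0,0,-1]], "claw": [1,1,1,1,1,1,1,1,1,1,1,1,1,1,1,1,1,1,1,1]}}

```text
time_s: 10.55
ee_pos: [0.5248, 0.1802, 0.3054]
tool_rot: [0.0, 0.867, 0.499, 0.0]
force: [-0.2, 0.3, -0.2]
opening: 0.0001
```

Call:
{"name": "servo_tool", "arguments": {"linear": [[0,0,0],[0,0,0],[0,0,0],[0,0,0],[0,0,0],[0,0,0],[0,0,0],[0,0,0],[0,0,0],[0,0,0],[0,0,0],[0,0,0],[0,0,0],[0,0,0],[0,0,0],[0,0,0],[0,0,0],[0,0,0],[0,0,0]], "turn": [[0,0,-1],[0,0,-1],[0,0,-1],[0,0,-1],[0,0,-1],[0,0,-1],[0,0,-1],[0,0,-1],[0,0,-1],[0,0,-1],[0,0,-1],[0,0,-1],[0,0,-1],[0,0,-1],[0,0,-1],[0,0,-1],[0,0,-1],[0,0,-1],[0,0,-1]], "claw": [1,1,1,1,1,1,1,1,1,1,1,1,1,1,1,1,1,1,1]}}

```text
time_s: 12.13
ee_pos: [0.5248, 0.1802, 0.3054]
tool_rot: [0.0, 0.218, 0.976, 0.0]
force: [0.6, 0.2, -0.1]
opening: -0.0002
```

```bash
python3 st.py
```

```text
t 12.13 pos [0.5248 0.1802 0.3054] hub in tool mm [-40.4 -70.4  41.4] heading_y 64.87 wheel-frame ang 304.61 q6 -0.82 F [ 0.6  0.2 -0.1] tilt [-8.e-04  6.e-04 -1.e+00] open -0.0002
```

Call:
{"name": "servo_tool", "arguments": {"linear": [[0,0,0.5],[0,0,0.9],[0,0,0.6],[-0.3,0,0],[-0.3,0,0],[-0.15,0,0],[-0.153,0.053,0],[-0.153,0.053,0],[-0.153,0.053,0],[-0.153,0.053,0],[-0.153,0.053,0],[-0.153,0.053,0],[-0.153,0.053,0],[-0.153,0.053,0],[-0.153,0.053,0],[-0.153,0.053,0]], "turn": [[0,0,0],[0,0,0],[0,0,0],[0,0,0],[0,0,0],[0,0,0],[0,0,0.5],[0,0,0.5],[0,0,0.5],[0,0,0.5],[0,0,0.5],[0,0,0.5],[0,0,0.5],[0,0,0.5],[0,0,0.5],[0,0,0.5]], "claw": [1,1,1,1,1,1,1,1,1,1,1,1,1,1,1,1]}}

```text
time_s: 13.47
ee_pos: [0.5695, 0.1639, 0.2648]
tool_rot: [-0.0, 0.428, 0.904, 0.0]
force: [-2.7, 1.4, -1.4]
opening: -0.0001
```

```bash
python3 pic.py 4 scene
```

```text
t 13.47 pos [0.5695 0.1639 0.2648] hub in tool mm [-25.9 -70.4   0.8] heading_y 39.37 wheel-frame ang 330.11 q6 -0.43 F [-2.7  1.4 -1.4] tilt [ 8.e-04  3.e-04 -1.e+00] open -0.0001
```

View pics/scene4.png

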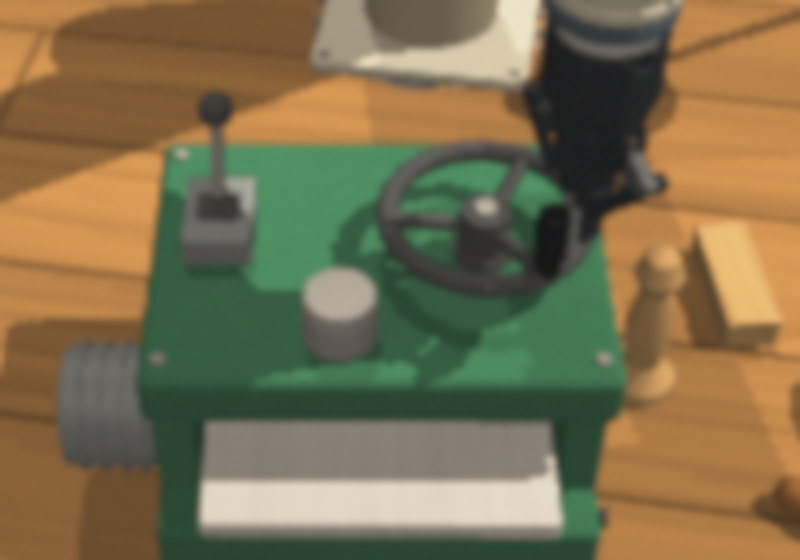

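The handle at (552,240) is still being pushed, now at about 150°. Continuing.

Call:
{"name": "servo_tool", "arguments": {"linear": [[-0.153,0.056,0],[-0.153,0.056,0],[-0.153,0.056,0],[-0.153,0.056,0],[-0.153,0.056,0],[-0.153,0.056,0],[-0.153,0.056,0],[-0.153,0.056,0],[-0.153,0.056,0],[-0.153,0.056,0],[-0.153,0.056,0],[-0.153,0.056,0],[-0.153,0.056,0],[-0.153,0.056,0],[-0.153,0.056,0],[-0.153,0.056,0],[-0.153,0.056,0],[-0.153,0.056,0],[-0.153,0.056,0],[-0.153,0.056,0]], "turn": [[0,0,0.5],[0,0,0.5],[0,0,0.5],[0,0,0.5],[0,0,0.5],[0,0,0.5],[0,0,0.5],[0,0,0.5],[0,0,0.5],[0,0,0.5],[0,0,0.5],[0,0,0.5],[0,0,0.5],[0,0,0.5],[0,0,0.5],[0,0,0.5],[0,0,0.5],[0,0,0.5],[0,0,0.5],[0,0,0.5]], "claw": [1,1,1,1,1,1,1,1,1,1,1,1,1,1,1,1,1,1,1,1]}}

```text
time_s: 15.18
ee_pos: [0.6069, 0.1129, 0.2649]
tool_rot: [0.0, 0.769, 0.639, 0.001]
force: [-0.1, 2.9, -0.7]
opening: -0.0001
```

```bash
python3 pic.py 5 scene
```

```text
t 15.18 pos [0.6069 0.1129 0.2649] hub in tool mm [-27.2 -71.6   0.8] heading_y -10.56 wheel-frame ang 20.04 q6 0.35 F [-0.1  2.9 -0.7] tilt [ 0.0013  0.0012 -1.    ] open -0.0001
```

View pics/scene5.png

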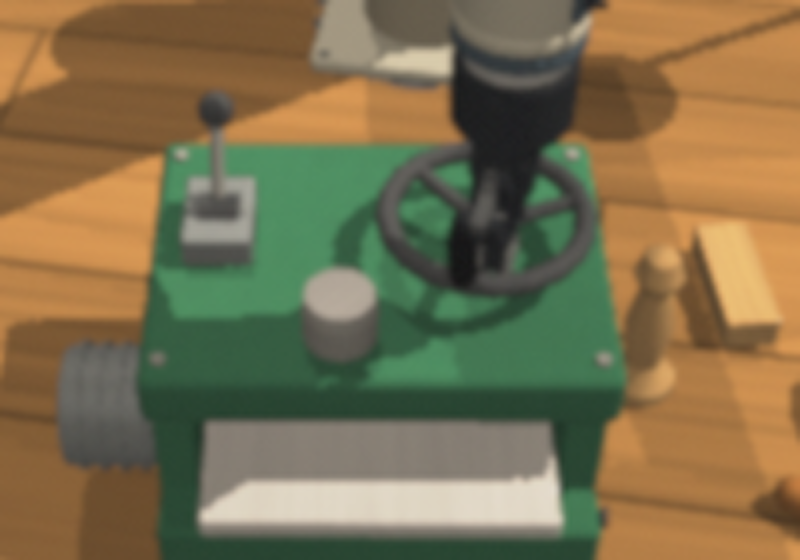

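Call:
{"name": "servo_tool", "arguments": {"linear": [[-0.156,0.053,0],[-0.156,0.053,0],[-0.156,0.053,0],[-0.156,0.053,0],[-0.156,0.053,0],[-0.156,0.053,0],[-0.156,0.053,0],[-0.156,0.053,0],[-0.156,0.053,0],[-0.156,0.053,0],[-0.156,0.053,0],[-0.156,0.053,0],[-0.156,0.053,0],[-0.156,0.053,0],[-0.156,0.053,0],[-0.156,0.053,0],[-0.156,0.053,0],[-0.156,0.053,0],[-0.156,0.053,0],[-0.156,0.053,0]], "turn": [[0,0,0.5],[0,0,0.5],[0,0,0.5],[0,0,0.5],[0,0,0.5],[0,0,0.5],[0,0,0.5],[0,0,0.5],[0,0,0.5],[0,0,0.5],[0,0,0.5],[0,0,0.5],[0,0,0.5],[0,0,0.5],[0,0,0.5],[0,0,0.5],[0,0,0.5],[0,0,0.5],[0,0,0.5],[0,0,0.5]], "claw": [1,1,1,1,1,1,1,1,1,1,1,1,1,1,1,1,1,1,1,1]}}

```text
time_s: 16.9
ee_pos: [0.5903, 0.051, 0.2651]
tool_rot: [0.0, 0.967, 0.255, 0.001]
force: [2.6, 1.5, -1.6]
opening: 0.0001
```

```bash
python3 pic.py 6 scene
```

```text
t 16.90 pos [0.5903 0.051  0.2651] hub in tool mm [-27.4 -70.9   0.9] heading_y -60.51 wheel-frame ang 69.99 q6 1.12 F [ 2.6  1.5 -1.6] tilt [ 0.0024  0.0011 -1.    ] open 0.0001
```

View pics/scene6.png

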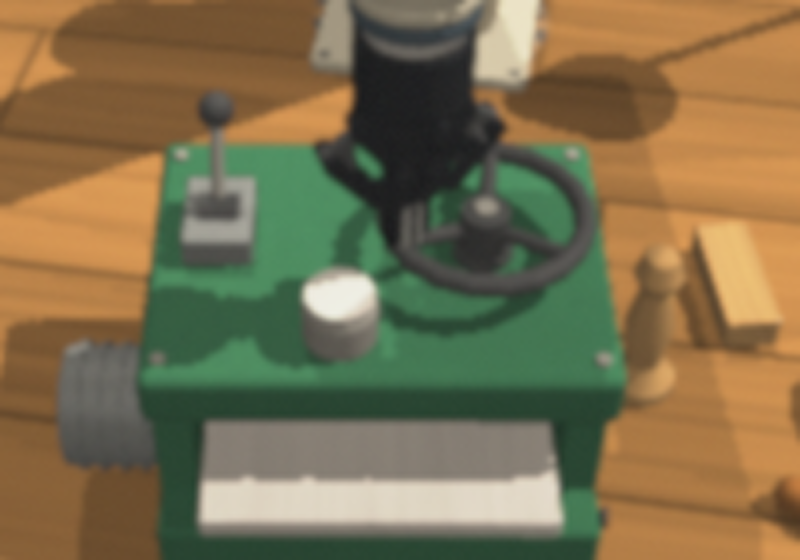

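Call:
{"name": "servo_tool", "arguments": {"linear": [[-0.155,0.056,0],[-0.155,0.056,0],[-0.155,0.056,0],[-0.155,0.056,0],[-0.155,0.056,0],[-0.155,0.056,0],[-0.155,0.056,0],[-0.155,0.056,0],[-0.155,0.056,0],[-0.155,0.056,0],[-0.155,0.056,0],[-0.155,0.056,0],[-0.155,0.056,0],[-0.155,0.056,0],[-0.155,0.056,0],[-0.155,0.056,0],[-0.155,0.056,0],[-0.155,0.056,0],[-0.155,0.056,0],[-0.155,0.056,0]], "turn": [[0,0,0.5],[0,0,0.5],[0,0,0.5],[0,0,0.5],[0,0,0.5],[0,0,0.5],[0,0,0.5],[0,0,0.5],[0,0,0.5],[0,0,0.5],[0,0,0.5],[0,0,0.5],[0,0,0.5],[0,0,0.5],[0,0,0.5],[0,0,0.5],[0,0,0.5],[0,0,0.5],[0,0,0.5],[0,0,0.5]], "claw": [1,1,1,1,1,1,1,1,1,1,1,1,1,1,1,1,1,1,1,1]}}

```text
time_s: 18.62
ee_pos: [0.5326, 0.0232, 0.2651]
tool_rot: [0.0, 0.984, -0.178, 0.001]
force: [2.3, 0.1, -1.4]
opening: 0.0003
```

```bash
python3 st.py
```

```text
t 18.62 pos [0.5326 0.0232 0.2651] hub in tool mm [-27.7 -71.    1.1] heading_y -110.46 wheel-frame ang 119.94 q6 1.95 F [ 2.3  0.1 -1.4] tilt [ 2.6e-03 -4.0e-04 -1.0e+00] open 0.0003
```

Wheel is near 297°. I'll make a second change of grip the same way.

Call:
{"name": "servo_tool", "arguments": {"linear": [[0.25,0,0],[0.5,0,0],[0,0,-0.6],[0,0,-0.9],[0,0,-0.5],[0,0,0],[0,0,0],[0,0,0],[0,0,0],[0,0,0],[0,0,0],[0,0,0],[0,0,0],[0,0,0],[0,0,0],[0,0,0],[0,0,0],[0,0,0],[0,0,0],[0,0,0]], "turn": [[0,0,0],[0,0,0],[0,0,0],[0,0,-1],[0,0,-1],[0,0,-1],[0,0,-1],[0,0,-1],[0,0,-1],[0,0,-1],[0,0,-1],[0,0,-1],[0,0,-1],[0,0,-1],[0,0,-1],[0,0,-1],[0,0,-1],[0,0,-1],[0,0,-1],[0,0,-1]], "claw": [1,1,1,1,1,1,1,1,1,1,1,1,1,1,1,1,1,1,1,1]}}

```text
time_s: 20.28
ee_pos: [0.5468, 0.0179, 0.3046]
tool_rot: [0.0, 0.844, 0.537, 0.0]
force: [0.7, 0.0, -0.0]
opening: -0.0003
```

Call:
{"name": "servo_tool", "arguments": {"linear": [[0,0,0],[0,0,0],[0,0,0],[0,0,0],[0,0,0],[0,0,0],[0,0,0],[0,0,0],[0,0,0],[0,0,0],[0,0,0],[0,0,0],[0,0,0],[0,0,0],[0,0,0],[0,0,0],[0,0,0],[0,0,0],[0,0,0]], "turn": [[0,0,-1],[0,0,-1],[0,0,-1],[0,0,-1],[0,0,-1],[0,0,-1],[0,0,-1],[0,0,-1],[0,0,-1],[0,0,-1],[0,0,-1],[0,0,-1],[0,0,-1],[0,0,-1],[0,0,-1],[0,0,-1],[0,0,-1],[0,0,-1],[0,0,-1]], "claw": [1,1,1,1,1,1,1,1,1,1,1,1,1,1,1,1,1,1,1]}}

```text
time_s: 21.87
ee_pos: [0.5469, 0.018, 0.3046]
tool_rot: [0.0, 0.174, 0.985, -0.0]
force: [-0.4, -0.1, 0.8]
opening: 0.0001
```

```bash
python3 pic.py 7 scene top
```

```text
t 21.87 pos [0.5469 0.018  0.3046] hub in tool mm [42.4 71.1 40.6] heading_y 69.92 wheel-frame ang 299.56 q6 -1.21 F [-0.4 -0.1  0.8] tilt [-7.e-04  1.e-04 -1.e+00] open 0.0001
```

View pics/scene7.png

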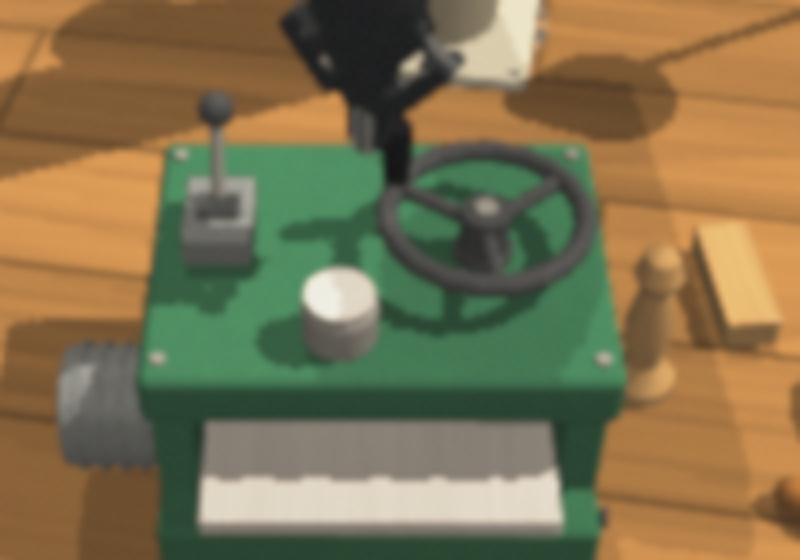

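View pics/top7.png

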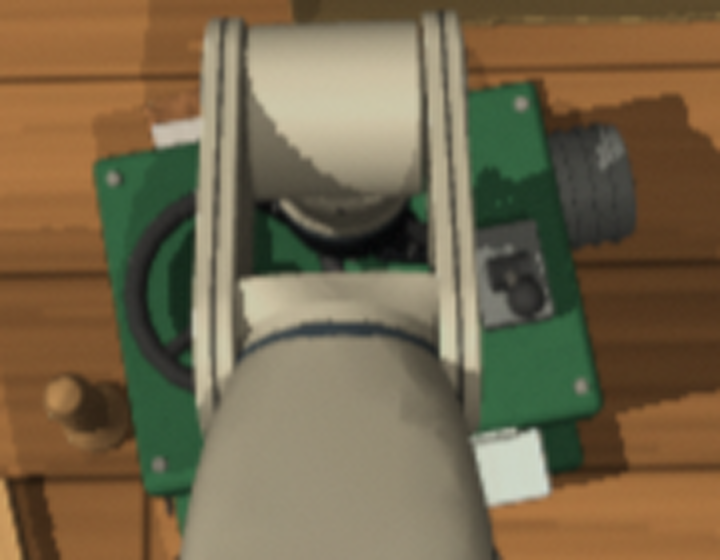

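The scene shows the handle standing at (398,150), where it was left, with the fingers behind it and clear. The tin and lever have not moved. I'll lower and go on to about 340°.

Call:
{"name": "servo_tool", "arguments": {"linear": [[0,0,0.5],[0,0,0.9],[0,0,0.6],[0.3,0,0],[0.3,0.03,0],[0.2,0.03,0],[0.154,-0.053,0],[0.154,-0.053,0],[0.154,-0.053,0],[0.154,-0.053,0],[0.154,-0.053,0],[0.154,-0.053,0],[0.154,-0.053,0],[0.154,-0.053,0],[0.154,-0.053,0],[0.154,-0.053,0],[0.154,-0.053,0],[0.154,-0.053,0],[0.154,-0.053,0],[0.154,-0.053,0]], "turn": [[0,0,0],[0,0,0],[0,0,0],[0,0,0],[0,0,0],[0,0,0],[0,0,0.5],[0,0,0.5],[0,0,0.5],[0,0,0.5],[0,0,0.5],[0,0,0.5],[0,0,0.5],[0,0,0.5],[0,0,0.5],[0,0,0.5],[0,0,0.5],[0,0,0.5],[0,0,0.5],[0,0,0.5]], "claw": [1,1,1,1,1,1,1,1,1,1,1,1,1,1,1,1,1,1,1,1]}}

```text
time_s: 23.63
ee_pos: [0.4887, 0.0386, 0.2654]
tool_rot: [0.001, 0.466, 0.885, 0.0]
force: [1.9, -2.2, -0.9]
opening: -0.0
```

Call:
{"name": "servo_tool", "arguments": {"linear": [[0.154,-0.053,0],[0.154,-0.053,0],[0.154,-0.053,0],[0.154,-0.053,0],[0,0,0]], "turn": [[0,0,0.5],[0,0,0.5],[0,0,0.5],[0,0,0.5],[0,0,0]], "claw": [1,1,1,1,1]}}

```text
time_s: 24.05
ee_pos: [0.4783, 0.0473, 0.2653]
tool_rot: [0.001, 0.541, 0.841, 0.0]
force: [0.2, -0.4, -0.1]
opening: 0.0002
```

```bash
python3 pic.py 8 scene; python3 - <<'E'
from h import *
a=np.load("scene0.npz")["img"];b=np.load("scene8.npz")["img"]
v=np.hstack([x[140:215,245:330,::-1] for x in(a,b)])
cv2.imwrite("pics/cmp8.png",cv2.resize(v,None,fx=4.7,fy=4.7,interpolation=cv2.INTER_CUBIC))
E
```

```text
t 24.05 pos [0.4783 0.0473 0.2653] hub in tool mm [25.3 70.   1.4] heading_y 24.45 wheel-frame ang 345.03 q6 -0.35 F [ 0.2 -0.4 -0.1] tilt [-8.0e-04  1.5e-03 -1.0e+00] open 0.0002
```

View pics/cmp8.png

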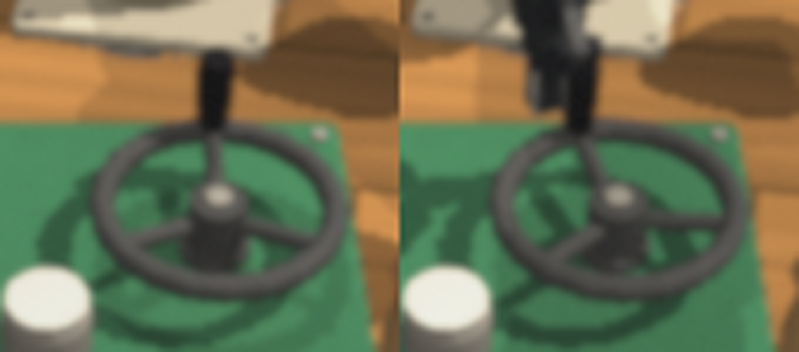

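```bash
cat > ang.py <<'E'
import sys
from h import *
def cen(img,r0,r1,c0,c1):
    g=img.max(2).astype(float)
    for r in range(r0,r1):
        row=g[r,c0:c1]; w=np.clip(60-row,0,None); 
        print(r,[int(x) for x in row])
f=sys.argv[1]
c=dict(np.load(f+".npz"));r0,r1,c0,c1=map(int,sys.argv[2:6])
cen(c["img"],r0,r1,c0,c1)
for a in(-20,-15,-10,-5,0,5):
    ph=YAW+np.pi-np.radians(a)
    print(a,*[proj(c,[HUB[0]+.07*np.cos(ph),HUB[1]+.07*np.sin(ph),z]).round(2) for z in(.23,.24,.257,.281)])
E
python3 ang.py scene0 158 168 282 300; python3 ang.py scene8 158 168 270 296
```

```text
158 [179, 179, 179, 172, 138, 80, 32, 24, 24, 24, 26, 57, 111, 152, 161, 151, 136, 121]
159 [175, 175, 175, 168, 135, 78, 34, 24, 24, 24, 26, 60, 115, 157, 173, 171, 162, 151]
160 [172, 172, 171, 165, 132, 77, 31, 22, 22, 24, 28, 66, 121, 160, 173, 175, 174, 169]
161 [173, 172, 172, 164, 132, 77, 33, 24, 22, 22, 30, 72, 127, 163, 171, 172, 172, 172]
162 [176, 176, 175, 167, 135, 79, 34, 22, 24, 25, 38, 80, 133, 163, 171, 170, 171, 170]
163 [178, 178, 176, 169, 137, 85, 39, 24, 22, 25, 47, 93, 141, 166, 171, 172, 171, 171]
164 [172, 171, 169, 158, 128, 79, 37, 23, 23, 25, 50, 98, 142, 164, 169, 168, 169, 168]
165 [144, 140, 135, 124, 98, 62, 34, 24, 24, 27, 48, 87, 122, 140, 145, 147, 148, 149]
166 [101, 94, 88, 81, 68, 50, 32, 27, 24, 29, 47, 73, 94, 103, 109, 113, 115, 117]
167 [69, 65, 62, 60, 58, 50, 39, 36, 37, 43, 53, 67, 78, 83, 85, 87, 90, 93]
-20 [281.38 165.47] [281.54 162.83] [281.81 158.28] [282.2  151.69]
-15 [283.35 165.06] [283.52 162.42] [283.81 157.87] [284.23 151.28]
-10 [285.37 164.76] [285.55 162.13] [285.87 157.58] [286.32 150.98]
-5 [287.43 164.58] [287.63 161.95
[... 1086 characters left out ...]
3, 22, 24, 45, 79, 102, 113, 116, 119, 123, 128, 130, 136, 142]
166 [130, 130, 130, 130, 127, 124, 121, 113, 102, 84, 54, 31, 23, 23, 26, 43, 68, 83, 87, 89, 89, 90, 93, 94, 96, 99]
167 [139, 139, 138, 134, 125, 113, 105, 93, 81, 66, 47, 35, 28, 26, 31, 48, 66, 76, 78, 76, 74, 74, 74, 75, 76, 78]
-20 [281.38 165.47] [281.54 162.83] [281.81 158.28] [282.2  151.69]
-15 [283.35 165.06] [283.52 162.42] [283.81 157.87] [284.23 151.28]
-10 [285.37 164.76] [285.55 162.13] [285.87 157.58] [286.32 150.98]
-5 [287.43 164.58] [287.63 161.95] [287.96 157.4 ] [288.45 150.8 ]
0 [289.52 164.52] [289.73 161.88] [290.08 157.33] [290.6  150.74]
5 [291.62 164.57] [291.84 161.94] [292.22 157.39] [292.77 150.8 ]
```

Compared with the start picture, the handle in the scene view is 7.2 px (about 17°) short of its starting place. I'll go another 12.5°, then measure again.

Call:
{"name": "servo_tool", "arguments": {"linear": [[0.154,-0.053,0],[0.154,-0.053,0],[0.154,-0.053,0],[0.154,-0.053,0],[0.154,-0.053,0],[0,0,0]], "turn": [[0,0,0.5],[0,0,0.5],[0,0,0.5],[0,0,0.5],[0,0,0.5],[0,0,0]], "claw": [1,1,1,1,1,1]}}

```text
time_s: 24.6
ee_pos: [0.4684, 0.06, 0.265]
tool_rot: [0.0, 0.629, 0.777, 0.0]
force: [0.8, -0.2, 0.2]
opening: 0.0004
```

```bash
python3 pic.py 9 scene; cat > ed.py <<'E'
import sys
from h import *
# sub-pixel handle edges: walk out from darkest core until level crossing, per row; compare with scene0
def edges(img,r,c):
    g=img[r].max(1).astype(float)
    c=c-3+int(np.argmin(g[c-3:c+4]))
    L=75
    i=c
    while g[i]<L:i+=1
    R=i-1+(L-g[i-1])/(g[i]-g[i-1])
    i=c
    while g[i]<L and c-i<12:i-=1
    l=i+1-(L-g[i+1])/(g[i]-g[i+1]) if g[i]>=L else np.nan
    return l,R
a=np.load("scene0.npz")["img"];b=np.load(sys.argv[1]+".npz")["img"];c=int(sys.argv[2])
for r in range(153,166):
    A=edges(a,r,290);B=edges(b,r,c);print(r,np.round(A,2),np.round(B,2),"d",np.round(np.array(B)-A,2))
E
python3 ed.py scene9 288
```

```text
t 24.60 pos [0.4684 0.06   0.265 ] hub in tool mm [25.3 69.9  1.1] heading_y 12.03 wheel-frame ang 357.45 q6 -0.11 F [ 0.8 -0.2  0.2] tilt [-1.0e-04  1.2e-03 -1.0e+00] open 0.0004
153 [287.6 294.1] [277.49 291.67] d [-10.12  -2.43]
154 [287.4  294.24] [277.57 291.76] d [-9.84 -2.49]
155 [287.17 294.32] [277.78 291.81] d [-9.39 -2.51]
156 [287.12 293.82] [278.04 291.64] d [-9.09 -2.18]
157 [287.13 293.46] [278.14 291.4 ] d [-8.98 -2.05]
158 [287.1  293.33] [278.1  291.25] d [-9.   -2.08]
159 [287.07 293.27] [278.12 291.14] d [-8.94 -2.13]
160 [287.04 293.16] [278.23 291.07] d [-8.81 -2.1 ]
161 [287.05 293.05] [284.3 291. ] d [-2.75 -2.05]
162 [287.09 292.88] [284.89 290.84] d [-2.2  -2.04]
163 [287.22 292.61] [285.13 290.57] d [-2.09 -2.03]
164 [287.1  292.52] [285.18 290.52] d [-1.92 -2.  ]
165 [286.64 292.69] [284.9  290.74] d [-1.74 -1.95]
```

Call:
{"name": "servo_tool", "arguments": {"linear": [[0.14,-0.048,0],[0.14,-0.048,0],[0,0,0],[0,0,0]], "turn": [[0,0,0.45],[0,0,0.45],[0,0,0],[0,0,0]], "claw": [1,1,1,1]}}

```text
time_s: 24.98
ee_pos: [0.4655, 0.0649, 0.2645]
tool_rot: [0.0, 0.658, 0.753, 0.0]
force: [-0.8, -0.3, 0.3]
opening: 0.0002
```

```bash
python3 pic.py 10 scene;python3 ed.py scene10 290
```

```text
t 24.98 pos [0.4655 0.0649 0.2645] hub in tool mm [25.2 70.   0.6] heading_y 7.68 wheel-frame ang 1.80 q6 -0.02 F [-0.8 -0.3  0.3] tilt [ 2.e-04  4.e-04 -1.e+00] open 0.0002
153 [287.6 294.1] [279.12 293.6 ] d [-8.48 -0.5 ]
154 [287.4  294.24] [279.44 293.75] d [-7.97 -0.49]
155 [287.17 294.32] [279.76 293.76] d [-7.41 -0.57]
156 [287.12 293.82] [279.9  293.49] d [-7.23 -0.33]
157 [287.13 293.46] [279.9  293.26] d [-7.23 -0.19]
158 [287.1  293.33] [279.88 293.11] d [-7.23 -0.23]
159 [287.07 293.27] [279.89 293.03] d [-7.17 -0.24]
160 [287.04 293.16] [285.   292.98] d [-2.04 -0.19]
161 [287.05 293.05] [286.39 292.84] d [-0.65 -0.21]
162 [287.09 292.88] [286.82 292.55] d [-0.27 -0.33]
163 [287.22 292.61] [287.   292.35] d [-0.22 -0.26]
164 [287.1  292.52] [286.94 292.32] d [-0.15 -0.2 ]
165 [286.64 292.69] [286.52 292.5 ] d [-0.11 -0.19]
```

The handle is about 0.5° short. I'll add a last nudge, then back straight off and lift.

Call:
{"name": "servo_tool", "arguments": {"linear": [[0.03,-0.01,0],[0,0,0],[0,0,0],[-0.25,0,0],[-0.5,0,0],[-0.5,0,0],[0,0,-1],[0,0,-1],[0,0,-1],[0,0,-1]], "turn": [[0,0,0.1],[0,0,0],[0,0,0],[0,0,0],[0,0,0],[0,0,0],[0,0,0],[0,0,0],[0,0,0],[0,0,0]], "claw": [1,1,1,1,1,1,1,1,1,1]}}

```text
time_s: 25.87
ee_pos: [0.468, 0.0396, 0.3451]
tool_rot: [-0.0, 0.663, 0.749, -0.0]
force: [-0.2, 0.3, -0.5]
opening: -0.0
```

```bash
python3 pic.py 11 scene top;python3 ed.py scene11 290
```

```text
t 25.87 pos [0.468  0.0396 0.3451] hub in tool mm [51.5 70.4 81. ] heading_y 7.00 wheel-frame ang 2.48 q6 -0.06 F [-0.2  0.3 -0.5] tilt [ 1.e-04 -6.e-04 -1.e+00] open -0.0
153 [287.6 294.1] [287.4  293.81] d [-0.21 -0.29]
154 [287.4  294.24] [287.18 293.79] d [-0.23 -0.45]
155 [287.17 294.32] [287.13 293.75] d [-0.05 -0.57]
156 [287.12 293.82] [287.15 293.49] d [ 0.02 -0.33]
157 [287.13 293.46] [287.16 293.3 ] d [ 0.04 -0.16]
158 [287.1  293.33] [287.15 293.23] d [ 0.04 -0.1 ]
159 [287.07 293.27] [287.09 293.11] d [ 0.02 -0.17]
160 [287.04 293.16] [287. 293.] d [-0.04 -0.16]
161 [287.05 293.05] [286.97 292.93] d [-0.08 -0.13]
162 [287.09 292.88] [287.02 292.82] d [-0.07 -0.06]
163 [287.22 292.61] [287.07 292.52] d [-0.15 -0.09]
164 [287.1  292.52] [286.94 292.36] d [-0.15 -0.16]
165 [286.64 292.69] [286.54 292.5 ] d [-0.1  -0.19]
```

View pics/scene11.png

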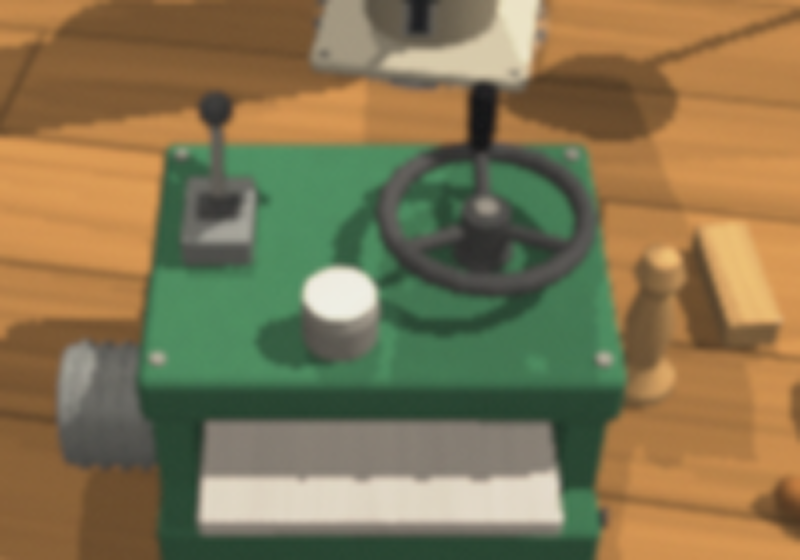

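View pics/top11.png

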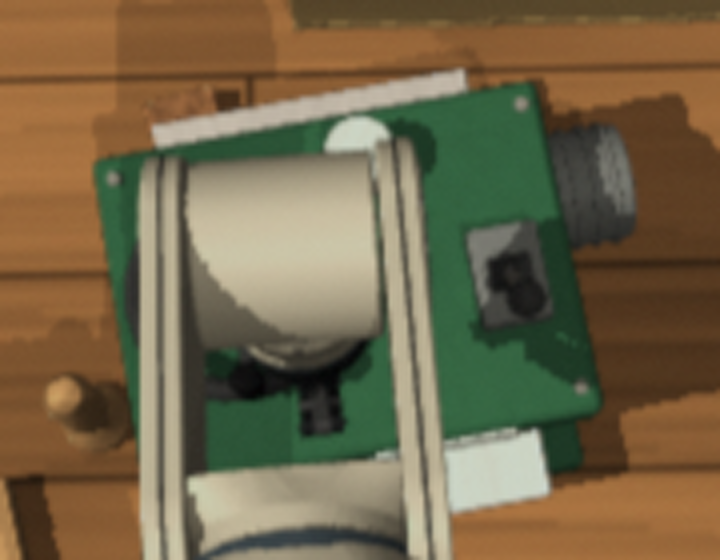

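The handle is back at its starting pixels, with a residual of about −0.1 px (≈0.25°), and the spokes match. Next is the lever. I'll turn the tool so its x axis points along sander +x, and move in front of the knob.

Call:
{"name": "servo_tool", "arguments": {"linear": [[0,0,0],[0,0,0],[0,0,0],[0,0,0],[0,0,0],[0,0,0],[0,0,0],[0,0,0],[0,0,0],[0,0,0],[0,0,0],[0,0,0],[0,0,0],[0,0,0],[0,0,0],[0,0,0],[0,0,0],[0,0,0]], "turn": [[0,0,0.97],[0,0,0.97],[0,0,0.97],[0,0,0.97],[0,0,0.97],[0,0,0.97],[0,0,0.97],[0,0,0.97],[0,0,0.97],[0,0,0.97],[0,0,0.97],[0,0,0.97],[0,0,0.97],[0,0,0.97],[0,0,0.97],[0,0,0.97],[0,0,0.97],[0,0,0.97]], "claw": [1,1,1,1,1,1,1,1,1,1,1,1,1,1,1,1,1,1]}}

```text
time_s: 27.47
ee_pos: [0.4677, 0.04, 0.3433]
tool_rot: [-0.0, 0.997, 0.083, -0.001]
force: [-1.0, -0.3, -0.1]
opening: -0.0002
```

Call:
{"name": "servo_tool", "arguments": {"linear": [[-0.235,0.88,0],[-0.235,0.88,0],[-0.235,0.88,0],[-0.235,0.88,0],[-0.235,0.88,0],[-0.235,0.88,0],[-0.235,0.88,0],[-0.235,0.88,0],[0,0,0],[0,0,0]], "turn": [[0,0,0],[0,0,0],[0,0,0],[0,0,0],[0,0,0],[0,0,0],[0,0,0],[0,0,0],[0,0,0],[0,0,0]], "claw": [1,1,1,1,1,1,1,1,1,1]}}

```text
time_s: 28.3
ee_pos: [0.4543, -0.1053, 0.3435]
tool_rot: [-0.0, 0.996, 0.084, -0.001]
force: [0.4, -0.0, -0.5]
opening: -0.0003
```

```bash
python3 st.py
```

```text
t 28.30 pos [ 0.4543 -0.1053  0.3435] hub in tool mm [ 110.3 -188.8   79.5] heading_y -80.40 wheel-frame ang 89.88 q6 1.15 F [ 0.4 -0.  -0.5] tilt [-1.1e-03 -8.0e-04 -1.0e+00] open -0.0003
```

Call:
{"name": "servo_tool", "arguments": {"linear": [[0,0,0.9],[0,0,0.9],[0,0,0.9],[0,0,0.8],[0.4,0,0],[0.4,0,0],[0.4,0,0],[0.2,0,0],[0.2,0,0],[0.2,0,0],[0.2,0,0],[0.2,0,0],[0.2,0,0],[0.2,0,0],[0.2,0,0],[0.2,0,0],[0.2,0,0],[0.2,0,0]], "turn": [[0,0,0],[0,0,0],[0,0,0],[0,0,0],[0,0,0],[0,0,0],[0,0,0],[0,0,0],[0,0,0],[0,0,0],[0,0,0],[0,0,0],[0,0,0],[0,0,0],[0,0,0],[0,0,0],[0,0,0],[0,0,0]], "claw": [1,1,1,1,1,1,1,1,1,1,1,1,1,1,1,1,1,1]}}

```text
time_s: 29.8
ee_pos: [0.5223, -0.0929, 0.2743]
tool_rot: [-0.0, 0.996, 0.085, 0.0]
force: [-2.0, 0.3, 0.9]
opening: -0.0
```

```bash
python3 pic.py 12 scene
```

```text
t 29.80 pos [ 0.5223 -0.0929  0.2743] hub in tool mm [  41.6 -187.9   10.3] heading_y -80.26 wheel-frame ang 89.74 q6 1.20 F [-2.   0.3  0.9] tilt [ 0. -0. -1.] open -0.0
```

View pics/scene12.png

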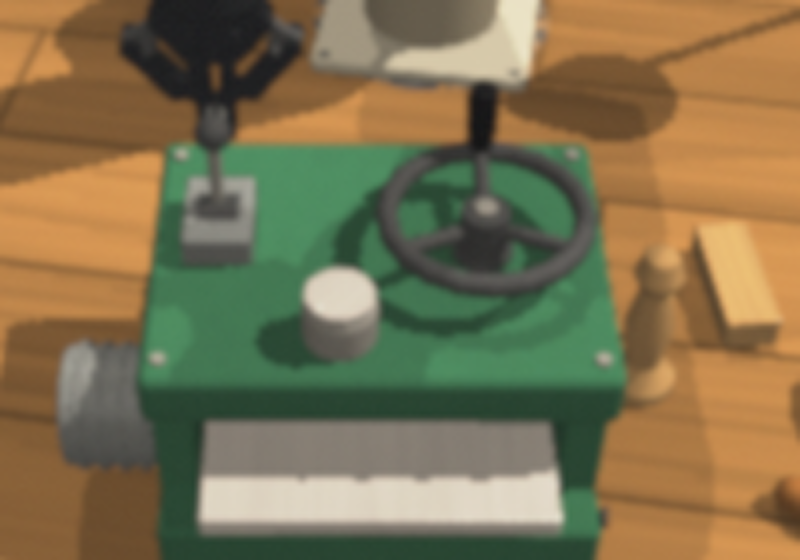

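The fingers are behind the knob at (215,125), and the lever is now about upright. Pushing on.

Call:
{"name": "servo_tool", "arguments": {"linear": [[0.15,0,0],[0.15,0,0],[0.15,0,0],[0.15,0,0],[0.15,0,0],[0.15,0,0],[0.15,0,0],[0.15,0,0],[0.15,0,0]], "turn": [[0,0,0],[0,0,0],[0,0,0],[0,0,0],[0,0,0],[0,0,0],[0,0,0],[0,0,0],[0,0,0]], "claw": [1,1,1,1,1,1,1,1,1]}}

```text
time_s: 30.6
ee_pos: [0.5486, -0.0883, 0.2741]
tool_rot: [-0.0, 0.996, 0.085, -0.0]
force: [-0.7, -0.3, -0.7]
opening: 0.0002
```

Call:
{"name": "servo_tool", "arguments": {"linear": [[0.08,0,0],[0.08,0,0],[0.08,0,0]], "turn": [[0,0,0],[0,0,0],[0,0,0]], "claw": [1,1,1]}}

```text
time_s: 30.85
ee_pos: [0.5533, -0.0876, 0.2743]
tool_rot: [-0.0, 0.996, 0.085, -0.0]
force: [-0.4, 0.2, -1.0]
opening: -0.0001
```

```bash
python3 st.py
```

```text
t 30.85 pos [ 0.5533 -0.0876  0.2743] hub in tool mm [  10.1 -187.9   10.3] heading_y -80.26 wheel-frame ang 89.74 q6 1.22 F [-0.4  0.2 -1. ] tilt [-2.e-04 -1.e-04 -1.e+00] open -0.0001
```

Call:
{"name": "servo_tool", "arguments": {"linear": [[0.05,0,0],[0.05,0,0]], "turn": [[0,0,0],[0,0,0]], "claw": [1,1]}}

```text
time_s: 31.02
ee_pos: [0.5551, -0.0872, 0.2743]
tool_rot: [-0.0, 0.996, 0.085, -0.0]
force: [-3.2, -0.8, 0.5]
opening: 0.0002
```

```bash
python3 pic.py 13 scene top
```

```text
t 31.02 pos [ 0.5551 -0.0872  0.2743] hub in tool mm [   8.3 -187.8   10.3] heading_y -80.26 wheel-frame ang 89.74 q6 1.22 F [-3.2 -0.8  0.5] tilt [-4.e-04 -0.e+00 -1.e+00] open 0.0002
```

View pics/scene13.png

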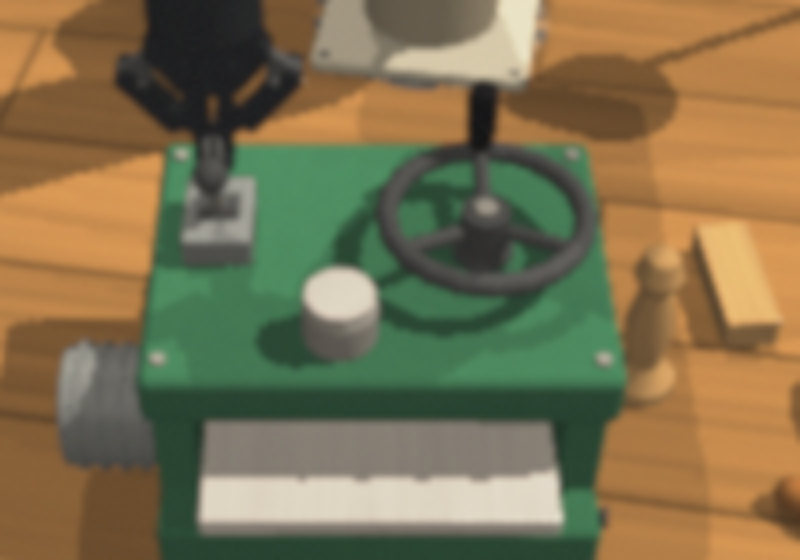

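Force has risen slightly, so I'll creep on in 1 mm rows until the stop shows itself.

Call:
{"name": "servo_tool", "arguments": {"linear": [[0.05,0,0],[0.05,0,0]], "turn": [[0,0,0],[0,0,0]], "claw": [1,1]}}

```text
time_s: 31.28
ee_pos: [0.5555, -0.0871, 0.274]
tool_rot: [0.0, 0.996, 0.085, -0.002]
force: [-11.3, -3.5, 4.8]
opening: -0.0005
```

The stop is reached: 12 N, with the tool halted at x=0.5555 against 0.555 expected. I'll back off, lift and retreat.

Call:
{"name": "servo_tool", "arguments": {"linear": [[-0.2,0,0],[-0.5,0,0],[-1,0,0],[-1,0,0],[-0.5,0,-0.5],[0,0,-1],[0,0,-1],[0,0,-1],[0,0,-1],[0,1,0],[0,1,0],[0,1,0],[0,1,0],[0,1,0],[0,1,0],[0,1,0],[0,1,0],[0,1,0],[0,1,0],[0,0,0]], "turn": [[0,0,0],[0,0,0],[0,0,0],[0,0,0],[0,0,0],[0,0,0],[0,0,0],[0,0,0],[0,0,0],[0,0,0],[0,0,0],[0,0,0],[0,0,0],[0,0,0],[0,0,0],[0,0,0],[0,0,0],[0,0,0],[0,0,0],[0,0,0]], "claw": [1,1,1,1,1,1,1,1,1,1,1,1,1,1,1,1,1,1,1,1]}}

```text
time_s: 32.95
ee_pos: [0.5281, -0.2978, 0.3643]
tool_rot: [0.001, 0.996, 0.084, 0.001]
force: [0.3, 0.2, 0.3]
opening: -0.0
```

```bash
python3 pic.py 14 scene top; python3 ed.py scene14 290 | tail -8; python3 - <<'E'
from h import *
a=np.load("top0.npz")["img"];b=np.load("top14.npz")["img"]
v=np.hstack([x[130:250,180:320,::-1] for x in(a,b)])
cv2.imwrite("pics/cmp14.png",cv2.resize(v,None,fx=2.8,fy=2.8,interpolation=cv2.INTER_CUBIC))
E
```

```text
t 32.95 pos [ 0.5281 -0.2978  0.3643] hub in tool mm [  69.6 -391.1   99.7] heading_y -80.38 wheel-frame ang 89.86 q6 0.87 F [0.3 0.2 0.3] tilt [ 0.0011  0.0019 -1.    ] open -0.0
158 [287.1  293.33] [287.15 293.24] d [ 0.04 -0.1 ]
159 [287.07 293.27] [287.09 293.12] d [ 0.02 -0.15]
160 [287.04 293.16] [286.98 293.  ] d [-0.06 -0.16]
161 [287.05 293.05] [286.97 292.93] d [-0.08 -0.13]
162 [287.09 292.88] [287.   292.82] d [-0.09 -0.06]
163 [287.22 292.61] [287.09 292.53] d [-0.13 -0.08]
164 [287.1  292.52] [286.96 292.37] d [-0.13 -0.15]
165 [286.64 292.69] [286.54 292.5 ] d [-0.1  -0.19]
```

View pics/cmp14.png

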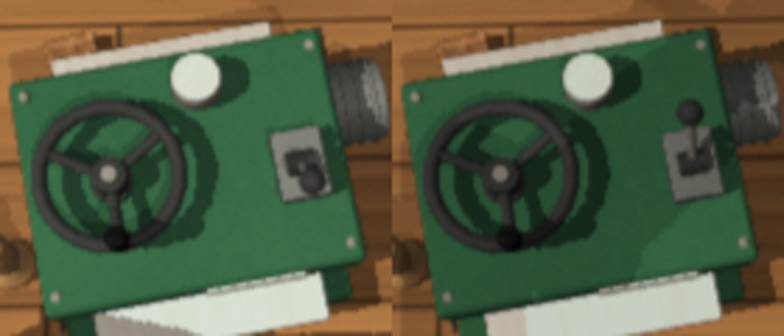

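View pics/scene14.png

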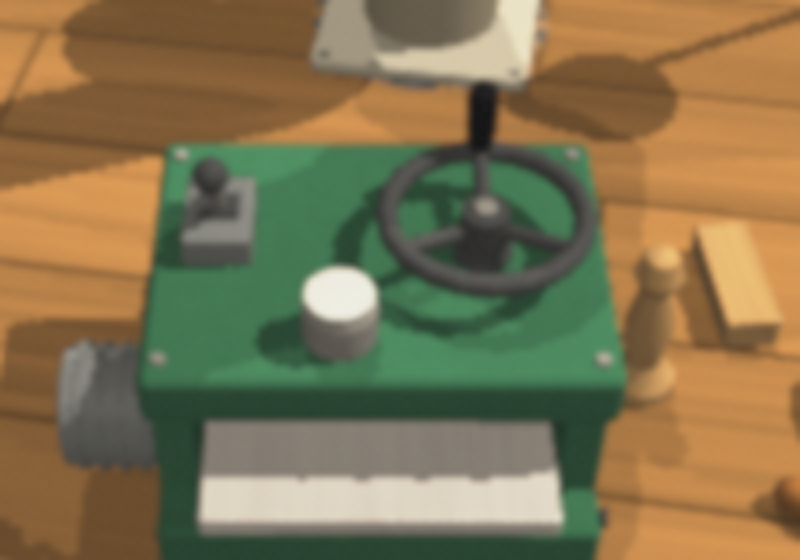

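Side by side, the start and end top views match: wheel and handle at (118,237) against (510−392,237), and the tin unmoved. The knob is now at the back, at (298,112). I'll check its position and then hand in.

```bash
python3 - <<'E'
from h import *
c=dict(np.load("top14.npz"))
s=dict(np.load("scene14.npz"))
a=(180+298/2.8-.4,130+112/2.8-.4);b=(170+210/4-.4,130+174/4-.4)
print(ray(c,*a,.273),tri(c,a,s,b),"expect .5786 -.0855 .273")
from workcell import robot
print(robot.sign_off())
E
```

```text
[ 0.57935436 -0.08547466  0.273     ] [ 0.57912828 -0.08505274  0.27358081] expect .5786 -.0855 .273
the job is handed in; nothing more can be done
None
```

I pushed the hand wheel one full turn clockwise by its handle, then pushed the lock lever over to its far stop. The fingers stayed shut throughout, and I handed the job in at about 33 s.

- **Wheel:** I pushed in three stretches, backing off twice to turn the tool. At the end the handle sits within about 0.1 to 0.15 px of its starting place in the scene view, roughly 0.3° short. The spokes match the start picture.
- **Lever:** The stop showed as the reading rising to about 13 N, with the tool halted where I expected. The knob measures (0.579, −0.085, 0.274), against (0.579, −0.086, 0.273) worked out for the locked end.
- **Forces:** The wrist readings I took were about 3 to 4 N on the wheel and about 13 N at the lever stop.
- **Loose things:** The tin stands as it did at the start. I saw nothing else move, but I did not measure the other loose things one by one. The arm is clear of everything, and no check failed or disagreed.

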